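Restock the drop-front bin

TASK

Lower the grey flap of the white stock bin all the way down, then set (do not drop) the orange carton that lies on the table on top of the two in the bin, so that the three make one square pile the same way round, label up. Then push the flap back up and fully shut, with the pile still square, and let go; leave the tape roll, can and mug where they are.

Things in the scene. Friction and masses are not known exactly. Their poses are not given: they have to be found in the camera images.
- bin: White metal stock bin fixed to the table, 170 deep x 220 wide x 183 high; floor 8, walls 6 thick. Origin: centre of its underside; x points from its front (flap side) to its back, y along its width. Front faces the robot's right (yaw 1.57 +- 0.25). Front wall 50 high, back 180 with a 20 lip forward at its top; side walls slope up under the shut flap. Open from above when the flap is down.
- flap (a joint): Bottom-hinged flap, rad: 0 = fully shut, leaning 0.85 from upright towards the bin's back over the contents; 0.85 = upright; 2.25 = all the way down on its stop in front of the bin, 1.40 past upright. Starts shut or a little ajar. 300 g; a friction hinge (0.36 N m) holds it at any angle; no latch.
- flap_hinge (a point): Middle of the flap's hinge line, which runs along the bin's y, 82 in front of the bin's origin and 58 above the table. Its z axis points along the flap to the free edge, its x axis normal to the flap towards the inner side (the contents).
- flap_handle (a point): Middle of the black bar handle on the flap's outer face: round, 11 thick, 110 long, parallel to the hinge, on two thin posts 47 either side of its middle. 178 from the hinge along the flap and 39 out from the panel's mid-plane (about 30 clear between bar and face). About 205 above the table when shut, 50 when fully down. Axes as flap_hinge.
- flap_edge (a point): Middle of the flap's free edge, 190 from the hinge along the flap, in the panel's mid-plane; the grey panel is 220 wide and 8 thick. About 90 above the table when fully down. Axes as flap_hinge.
- loose_center (a point): Centre of the orange carton lying flat on the table, to be put in the bin: rigid, 80 (x) x 56 (y) x 22 (z, up), 80 to 170 g, white label on top, dark band on its long sides. To the robot's right, at one of two places (the tape roll has the other).
- pile_top_center (a point): Centre of the upper of two identical loose cartons piled in the bin; its top is 11 above this point, 52 above the table. Its x (80 side) runs roughly along the bin's x; at least 40 is free on both sides along the bin's y.
- pile_low_center (a point): Centre of the lower of the two cartons in the bin, lying on the bin's floor.
- tape_center (a point): Bystander: centre of a brown tape-roll core, ring of 86 outer diameter, 48 high, standing flat on the table.
- can: Bystander: blue drinks can, 66 in diameter, 115 high, origin at the centre of its underside.
- mug: Bystander: white mug, 76 in diameter, 90 high, handle at its +y, origin at the centre of its underside.
Not all that is in view belongs to the job. Leave any turquoise look-alike of the part that bears loose_center alone.

How it is judged:
On the way, in this order (a step that is already met when the one before it is completed fails the run):
1. the flap is all the way down (value of joint flap above 2.15 rad), for 0.2 s.
2. with the flap down, the carton lies squarely on the pile, released (horizontal distance between loose_center and pile_top_center below 0.008 m and z of loose_center in the frame of pile_top_center between 0.018 and 0.026 m and angle between the x axis of loose_center and the x axis of pile_top_center, either way round below 0.14 rad and horizontal distance between pile_top_center and pile_low_center below 0.008 m and z of pile_top_center in the frame of pile_low_center between 0.018 and 0.026 m and angle between the x axis of pile_top_center and the x axis of pile_low_center, either way round below 0.14 rad and distance of pile_low_center from where it was at the start of the episode below 0.015 m and angle between loose_center's own z axis and vertical below 0.08 rad and value of joint flap above 1.7 rad and contact force between loose and the fingers below 0.05 N and linear speed of loose below 0.02 m/s), for 0.2 s.
At the end, for the whole second after the job is handed in: The flap is shut (joint under 0.06 rad); the three cartons lie flat in one pile in the bin, label up, each within 8 mm of the one below horizontally and 0.14 rad in direction (either way round), the lowest within 15 mm of where it started; all at rest (horizontal distance between loose_center and pile_top_center below 0.008 m and z of loose_center in the frame of pile_top_center between 0.018 and 0.026 m and angle between the x axis of loose_center and the x axis of pile_top_center, either way round below 0.14 rad and horizontal distance between pile_top_center and pile_low_center below 0.008 m and z of pile_top_center in the frame of pile_low_center between 0.018 and 0.026 m and angle between the x axis of pile_top_center and the x axis of pile_low_center, either way round below 0.14 rad and distance of pile_low_center from where it was at the start of the episode below 0.015 m and angle between loose_center's own z axis and vertical below 0.08 rad and value of joint flap below 0.06 rad and linear speed of loose below 0.02 m/s); the robot touches nothing.
It fails at once if the carton is dropped or thrown (moves faster than 0.6 m/s, a fall of 2 cm, while not held) (contact force between loose and the fingers below 0.05 N and linear speed of loose above 0.6 m/s).
It fails at once if the tape roll, can or mug is shifted more than 30 mm or tipped (distance of any of tape_center, can, mug from where it was at the start of the episode above 0.03 m or angle between any of tape_center, can, mug's own z axis and vertical above 0.3 rad).
It also fails if it takes over 72 s, if anything falls off the work surface, if the arm or the gripper's body presses on something with over 40 N, if the wrist force passes 120 N, or if a joint passes its speed limit or range.

ROBOT

A 7-joint arm with a two-finger parallel gripper is mounted at the origin on the work surface. World frame = base frame: x ahead of the robot, y to its left, z up, the work surface at z = 0. Lengths are in m, angles in rad, forces in N, time in s.
With the tool pointing down it reaches from about 0.425 to 0.925 m from the base axis. Payload 6.8 kg.
Tool frame: the origin (TCP) lies between the finger pads; the fingertips stand 14 mm ahead of it and the grasp point (between the pads) lies 5 mm behind it; z points along the fingers, y is the line along which they close (so a half turn about z gives the same grasp; the last joint's range is limited). The gripper opens to 85 mm and grips with 20 to 120 N. Pads are 22 mm wide; open, the fingers measure 114 mm over their backs; the gripper's body (76 mm by 85 mm) begins 54 mm behind the grasp point. The pads swing forward as they close: fully open they stand 13 mm farther back than shut.
Start: joints at [1.095, 0.477, 0.022, 1.555, -0.011, 1.109, -0.083], TCP at [0.243, -0.63, 0.22] pointing down, gripper open.
Joint ranges: [-2.96, 2.96], [-0.34, 2.1], [-1.41, 1.46], [0.24, 2.44], [-1.37, 4.51], [0.17, 1.92], [-2.96, 2.96]. Speed limits (rad/s): [2.39, 2.39, 3.14, 3.14, 3.14, 3.14, 3.14].

INTERFACE

Orientations are given as a rotation vector (axis times angle).
In Python, from bench import r, eyes, ticket gives the robot as it stands. The module is installed in compiled form; this text tells all that it offers.
- The arm moves only by the tool arm_command, never from a script. Its argument "plan" is text: rows parted by semicolons, each of 4 numbers parted by spaces: the shift along the tool's x, y, z in m, then the turn about the tool's z in degrees. In form: tx ty tz yaw; .... A call has 1 to 20 rows; each row shifts and turns the commanded pose from where the row before left it, along the tool's axes as they then stand; what a row does not reach is not made up. A row lasts 1/8 s, in which the tool goes at most 62.5 mm and 10.7 degrees, less where a joint would pass 70% of its speed; a pose out of reach is approached as far as the arm can. A call is refused whole if a number of a shift passes 0.0625 or a number of a turn 10.7, either way. A call with a gripper value outside its range is refused whole. "hand" is the closure, from -1 (fully open) to 1 (shut), set as the call begins (left out, the last holds). The fingers move at their own pace and stop on an object; "grip_force" is the grip in N (left out, the last holds). Time passes only in rows, so rows that do not move let the fingers close. It gives the time, the measured TCP pose, the force, the opening and the grip force at its end, in the units of the state.
- r.get_obs(): the state, without advancing time (a new reading comes with each control period).
- eyes.grab_frame(name): name is "side" or "top"; returns (picture, depth): 480x640x3 uint8, red, green, blue; 480x640 float32, m along the optical axis (not along the pixel's ray), 0 where there is no reading.
- eyes.calibration(name): a dict with "fov_y" (degrees; the focal length in pixels is half the picture's height over the tangent of half this angle, whatever the lens; pixels are square), "cx", "cy" (the principal point, pixels), "k1" (the pictures are not rectified: a ray, as slopes to the right and down, at radius r is drawn at 1 + k1 r^2 times it, then the intrinsics apply), "origin" and "attitude" of the camera in the world. Camera axes: x right, y up, looking along -z (the intrinsics and any distortion apply to the point x, -y, -z); pixel columns grow to the right and rows downward; lengths in m; the calibration is good to about 2 mm. A picture is of the moment at which its call begins. calibration takes no time and is no camera call.
- ticket.hand_in(): hands the job in; it is judged then, once.
The state is a dict: "clock": time; "joints": joint angles; "qvel": joint speeds; "tau": joint torques, N m; "tcp_pos": TCP position; "orientation": TCP orientation; "contact_force": force on the tool from outside, world axes, zero at the start; "moment": the same for the moment, N m; "grip_width": finger opening in m; "gripper_force": force on a finger pad.
Only numpy, scipy, OpenCV 4.12 (cv2) and the standard library are available. Lean on these libraries where they do the work, as an engineer would, in place of code of your own. Each camera call takes 0.05 s, during which the arm holds its last target. There are 200 camera calls.

## Working session

There is one attempt and no reset: what is moved stays moved. The work goes in short steps, Python scripts to look and compute and a tool call to move; the robot and the scene stay as the last step left them, time stands still between calls to the robot, and variables do not carry over. Pictures are saved under pics/ and viewed, at most 10 in all, crops included, and the job is handed in when it is done.

Besides the shell and the picture viewer there is one more tool, called after "Call:" as name(argument=value, ...), one argument or row to a line, values as JSON. arm_command: Moves the arm, as the interface text tells. Its arguments: {"type":"object","properties":{"plan":{"type":"string"},"hand":{"type":"number"},"grip_force":{"type":"number"}},"required":["plan"]}

```bash
mkdir -p pics
cat > h.py <<'E'
import numpy as np, cv2
from scipy.spatial.transform import Rotation as R
from bench import r, eyes, ticket
def cam(name):
    c=eyes.calibration(name); f=240/np.tan(np.radians(c['fov_y'])/2)
    a=np.array(c['attitude'],float)
    M=a if a.shape==(3,3) else (R.from_rotvec(a).as_matrix() if a.size==3 else R.from_quat(a).as_matrix())
    return c,f,M,np.array(c['origin'])
def ray(name,u,v):
    c,f,M,o=cam(name)
    x=(np.asarray(u,float)-c['cx'])/f; y=(np.asarray(v,float)-c['cy'])/f
    a,b=x,y
    for _ in range(20):
        s=1+c['k1']*(a*a+b*b); a,b=x/s,y/s
    return np.stack([a,-b,-np.ones_like(a)],-1)@M.T,o
def onz(name,u,v,z):
    d,o=ray(name,u,v); return o+d*((z-o[2])/d[...,2])[...,None]
def cloud(name,dep):
    v,u=np.mgrid[:480,:640]; d,o=ray(name,u,v); return o+d*dep[...,None]
def proj(name,p):
    c,f,M,o=cam(name); q=(np.asarray(p)-o)@M; a=q[...,0]/-q[...,2]; b=-q[...,1]/-q[...,2]
    s=1+c['k1']*(a*a+b*b); return np.stack([c['cx']+f*a*s,c['cy']+f*b*s],-1)
def state():
    s=r.get_obs(); return {k:np.round(s[k],4) for k in('clock','joints','tcp_pos','orientation','contact_force','grip_width')}
E
python3 - <<'E'
from h import *
for n in('side','top'):
    p,d=eyes.grab_frame(n); cv2.imwrite(f'pics/{n}0.png',p[...,::-1]); np.savez(f'pics/{n}0.npz',p=p,d=d)
    c=eyes.calibration(n); print(n,c)
print(state()); print(R.from_rotvec(r.get_obs()['orientation']).as_matrix().round(3))
E
```

```text
side {'fov_y': 53.60896969902101, 'cx': 326.4095267943337, 'cy': 235.31474861267245, 'k1': -0.006906584842375289, 'origin': array([0.33057816, 0.37381075, 0.93559835]), 'attitude': array([ 0.21283684, -0.67123533, -2.48929304])}
top {'fov_y': 45.912715612607855, 'cx': 316.5746960108004, 'cy': 241.40312973796117, 'k1': -0.10178216146064555, 'origin': array([ 0.43802967, -0.01510523,  1.10928214]), 'attitude': array([ 0.12470119, -0.1435614 , -1.57455914])}
{'clock': np.float64(0.1), 'joints': array([ 1.0949,  0.4778,  0.0223,  1.5563, -0.0115,  1.1093, -0.0831]), 'tcp_pos': array([ 0.2425, -0.6294,  0.2187]), 'orientation': array([-3.087e+00, -5.742e-01,  7.000e-04]), 'contact_force': array([ 0.1115,  0.2805, -0.3719]), 'grip_width': np.float64(0.085)}
[[ 0.933  0.36  -0.001]
 [ 0.36  -0.933  0.001]
 [-0.    -0.002 -1.   ]]
```

View pics/top0.png

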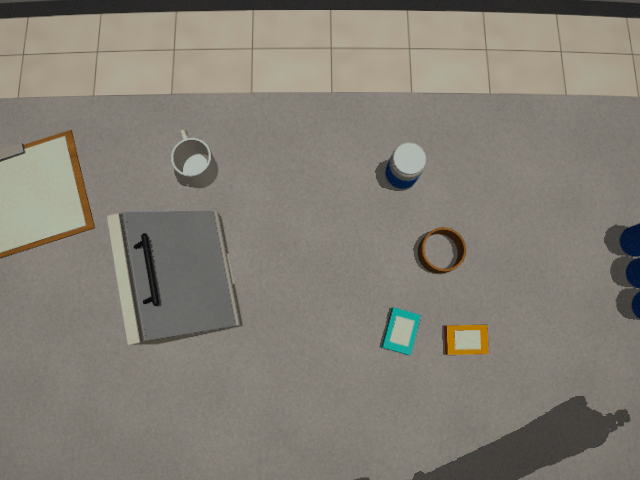

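View pics/side0.png

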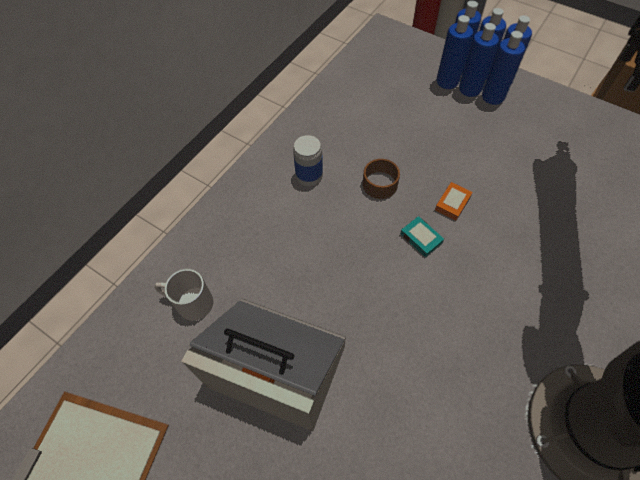

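The top view (image up = +x, right = -y) shows the bin with its flap shut at about (175,278), black handle bar from (145,238) to (155,303). The orange carton is at (467,340), the turquoise decoy at (401,331), and the tape roll at (442,250). In the side view the bin is at (265,365) with the handle from (227,333) to (290,357).

```bash
cat >> h.py <<'E'
def orange(p,d,name,zlo,zhi,box):
    P=cloud(name,d); h=cv2.cvtColor(p,cv2.COLOR_RGB2HSV)
    m=(h[...,0]>5)&(h[...,0]<25)&(h[...,1]>150)&(h[...,2]>80)&(P[...,2]>zlo)&(P[...,2]<zhi)
    b=np.zeros_like(m); b[box[1]:box[3],box[0]:box[2]]=1; return m&b,P
def rect(pts):
    (c,s,a)=cv2.minAreaRect((pts[:,:2]*1000).astype(np.float32)); return np.round(c,1),np.round(s,1),round(a,2)
def flapangle(p,d,name,C,yaw,handle=False):
    pass
E
python3 - <<'E'
from h import *
Z={n:np.load(f'pics/{n}0.npz') for n in('side','top')}
for n,box in(('top',(435,315,500,365)),('side',(425,170,485,230))):
    m,P=orange(Z[n]['p'],Z[n]['d'],n,.008,.04,box); pts=P[m]; print(n,m.sum(),rect(pts),np.percentile(pts[:,2],[5,50,95]))
    m,P=orange(Z[n]['p'],Z[n]['d'],n,.017,.04,box); print(' top only',rect(P[m]))
for n in Z:
    p,d=Z[n]['p'].astype(int),Z[n]['d']; P=cloud(n,d)
    reg=(P[...,1]>.2)&(P[...,1]<.6)&(P[...,0]>.2)&(P[...,0]<.62)&(P[...,2]>.05)
    mx=p.max(-1); mn=p.min(-1)
    pts=P[reg&(mx<45)&(P[...,2]>.15)]; print(n,'handle',len(pts),pts.mean(0).round(4)); q=pts-pts.mean(0); print(np.linalg.svd(q,full_matrices=False)[2][0].round(3)); 
    a=np.linalg.svd(q,full_matrices=False)[2][0]; t=q@a; print('ext',t.min(),t.max())
    g=P[reg&(mx>60)&(mx<130)&(mx-mn<15)]
    # ransac plane
    rng=np.random.default_rng(0); best=0
    for _ in range(300):
        s=g[rng.choice(len(g),3)]; nn=np.cross(s[1]-s[0],s[2]-s[0]); nn/=np.linalg.norm(nn)+1e-12
        k=abs((g-s[0])@nn)<.003
        if k.sum()>best: best=k.sum(); K=k
    G=g[K]; c=G.mean(0); nn=np.linalg.svd(G-c,full_matrices=False)[2][2]; nn*=np.sign(nn[2])
    print('plane',len(G),c.round(4),nn.round(3),'tilt',np.arcsin(nn[2]),'yaw(x_bin)',np.arctan2(-nn[1],-nn[0]))
    print(rect(G))
    w=P[reg&(mn>170)&(P[...,2]>.176)]; print('lip',len(w),rect(w),np.median(w[:,2]))
E
```

```text
top 664 (array([ 433.1, -315.8]), array([55.4, 80.2]), 0.07) [0.01815718 0.02161767 0.0248942 ]
 top only (array([ 433.1, -315.8]), array([55.4, 80.2]), 0.07)
side 383 (array([ 434.5, -315.8]), array([84.4, 55.7]), 89.7) [0.01863157 0.02165621 0.02423882]
 top only (array([ 434.5, -314.4]), array([81.8, 55.7]), 89.7)
side handle 911 [0.5316 0.2587 0.2598]
[ 0.286 -0.158 -0.945]
ext -0.7143690238546071 0.11290089829715214
plane 5518 [0.4893 0.278  0.2798] [ 0.174 -0.968  0.183] tilt 0.18368647618513867 yaw(x_bin) 1.7484265655353
(array([472.3, 272.7]), array([151.4, 313.5]), 80.27)
lip 0 (array([0., 0.]), array([0., 0.]), 0.0) nan
top handle 574 [0.5495 0.2434 0.2087]
[-0.977 -0.211  0.013]
ext -0.05992176504965085 0.05921230882141724
plane 4545 [0.5338 0.2367 0.1569] [ 0.141 -0.668  0.731] tilt 0.8196088030912421 yaw(x_bin) 1.7784482096810805
(array([527.9, 245.4]), array([184.9,  92.2]), 0.66)
lip 0 (array([0., 0.]), array([0., 0.]), 0.0) nan
  return _methods._mean(a, axis=axis, dtype=dtype,
  ret = ret.dtype.type(ret / rcount)
```

Run:
```python
from h import *
A=onz('top',[145.,155],[238.,303],.21); print('bar ends',A.round(4)); print(np.linalg.norm(A[1]-A[0]),A.mean(0).round(4))
S=onz('side',[227.,290],[332.,356],.21); print('side',S.round(4),S.mean(0).round(4))
L=onz('top',[108.,120,138,128],[215.,213,343,345],.183); print('lip',L.round(4), rect(L))
yaw=1.778; bx=np.array([np.cos(yaw),np.sin(yaw)]);
bar=A.mean(0)[:2]; print('bin from bar', bar+bx*(-103.5+82)/1000,'hinge',bar-bx*.1035)
c=L.mean(0)[:2]; print('bin from lip',c-bx*.072)
```

```text
bar ends [[0.6005 0.2517 0.21  ]
 [0.4953 0.2314 0.21  ]]
0.10713702553081242 [0.5479 0.2415 0.21  ]
side [[0.6041 0.256  0.21  ]
 [0.498  0.233  0.21  ]] [0.5511 0.2445 0.21  ]
lip [[0.6453 0.3251 0.183 ]
 [0.6486 0.3045 0.183 ]
 [0.4321 0.2648 0.183 ]
 [0.4288 0.2812 0.183 ]] (array([539. , 293.3]), array([220.9,  20.8]), 11.27)
bin from bar [0.55231906 0.22046826] hinge [0.56918845 0.14022223]
bin from lip [0.55350885 0.22345704]
```

Call:
arm_command(
  plan="0 0 -0.05 9.7; 0 0 -0.05 0; 0.04 -0.04 0 0; 0.04 -0.04 0 0; 0.04 -0.04 0 0; 0.04 -0.04 0 0; 0.04 -0.04 0 0; 0.04 -0.04 0 0; 0.04 -0.04 0 0; 0.03 -0.05 0 0; 0.03 -0.05 0 0; 0.02 -0.05 0 0; 0.01 -0.05 0 0; 0.01 -0.05 0 0; 0.01 -0.05 0 0; 0.01 -0.05 0 0; 0.01 -0.05 0 0; 0.01 -0.05 0 0; 0.0 -0.02 0 0; 0 0 0 0",
  hand=0.4,
  grip_force=40,
)

```text
clock: 2.6
tcp_pos: [0.5058, 0.1899, 0.3192]
orientation: [-3.125, -0.317, 0.001]
contact_force: [0.7, -0.2, 0.3]
grip_width: 0.0255
gripper_force: 0.0
```

Call:
arm_command(
  plan="0.027 -0.022 0 0; 0.026 -0.021 0 0; 0 0 0.04 0; 0 0 0.03 0; 0 0 0.02 0; 0 0 0 0",
)

```text
clock: 3.35
tcp_pos: [0.5497, 0.2381, 0.2278]
orientation: [3.124, 0.308, -0.006]
contact_force: [0.7, 0.4, 0.1]
grip_width: 0.0257
gripper_force: 0.0
```

Run:
```python
from h import *
ims=[]
for n,(u,v,w) in(('top',(100,200,150)),('side',(180,270,190))):
    p,d=eyes.grab_frame(n); ims.append(cv2.resize(p[v:v+w,u:u+w,::-1],(400,400),interpolation=cv2.INTER_CUBIC))
cv2.imwrite('pics/g1.png',np.hstack(ims)); print(state())
```

```text
{'clock': np.float64(3.45), 'joints': array([-0.1418,  0.3879, -0.4846,  1.7023,  0.1997,  1.1001, -2.0606]), 'tcp_pos': array([0.5508, 0.2397, 0.2302]), 'orientation': array([3.126e+00, 3.088e-01, 9.000e-04]), 'contact_force': array([ 0.4659, -0.1536,  0.9877]), 'grip_width': np.float64(0.0258)}
```

View pics/g1.png

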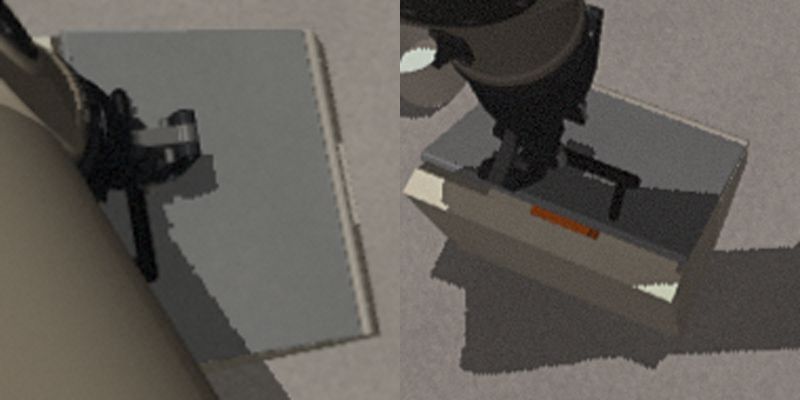

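Call:
arm_command(
  plan="0 0 0.009 0; 0 0 0.008 0; 0 0 0 0",
)

```text
clock: 3.82
tcp_pos: [0.5496, 0.2405, 0.2118]
orientation: [3.126, 0.311, -0.002]
contact_force: [-0.1, 0.4, -0.3]
grip_width: 0.0254
gripper_force: 0.0
```

Call:
arm_command(
  plan="0 0 0 0; 0 0 0 0; 0 0 0 0; 0 0 0 0",
  hand=1,
)

```text
clock: 4.32
tcp_pos: [0.5502, 0.2409, 0.2127]
orientation: [-3.126, -0.311, -0.0]
contact_force: [-0.2, -0.1, 0.8]
grip_width: -0.0001
gripper_force: 0.0
```

Run:
```python
from h import *
ims=[]
tc=r.get_obs()['tcp_pos']
for n,(u,v,w) in(('top',(100,200,150)),('side',(190,300,120))):
    p,d=eyes.grab_frame(n); ims.append(cv2.resize(p[v:v+w,u:u+w,::-1],(400,400),interpolation=cv2.INTER_CUBIC))
    print(n,(proj(n,tc+[0,0,-.014])-[u,v])*400/w)
    P=cloud(n,d); mx=p.max(-1)
    e=np.array([.98,.198]); f=np.array([.198,-.98])
    q=P[(mx<45)&(P[...,2]>.12)&(P[...,2]<.225)]; a=(q[:,:2]-tc[:2])@e; b=(q[:,:2]-tc[:2])@f
    k=(a<-.025)&(a>-.06)&(abs(b)<.06); print(n,k.sum(), 'b,z',np.c_[b[k],q[k,2]].mean(0).round(4),np.percentile(b[k],[5,95]).round(4),np.percentile(q[k,2],[5,50,95]).round(4),'amin',a[abs(b)<.06].min())
cv2.imwrite('pics/g2.png',np.hstack(ims)); print(state())
```

```text
top [139.35328538 185.72506502]
top 125 b,z [2.000e-04 2.109e-01] [-0.0052  0.0046] [0.2071 0.2116 0.2152] amin -0.05849583741171046
side [236.20327932 148.17778433]
side 303 b,z [-0.0103  0.1991] [-0.0296  0.0016] [0.1634 0.207  0.2143] amin -0.5974903772824907
{'clock': np.float64(4.425), 'joints': array([-0.1464,  0.4043, -0.4822,  1.7216,  0.2099,  1.067 , -2.0697]), 'tcp_pos': array([0.5501, 0.2408, 0.2127]), 'orientation': array([3.1261e+00, 3.1120e-01, 2.0000e-04]), 'contact_force': array([ 0.2145, -0.042 ,  0.3542]), 'grip_width': np.float64(0.0002)}
```

View pics/g2.png

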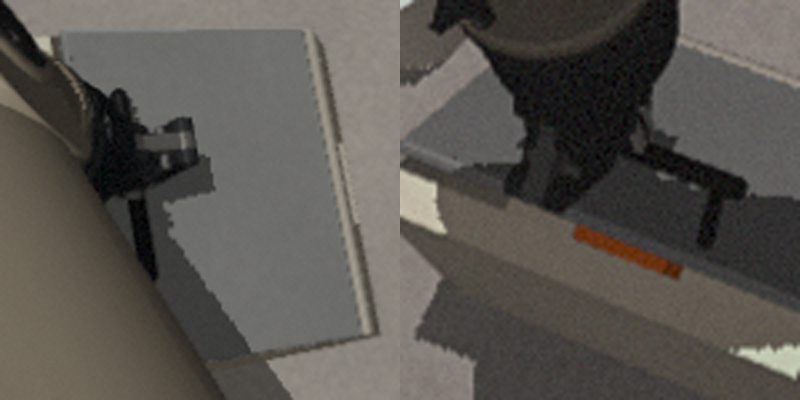

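Call:
arm_command(
  plan="0 0 -0.01 0; 0 0 0 0; 0 0 0.01 0; 0 0 0.006 0; 0 0 0.005 0; 0 0 0 0",
  hand=0.4,
)

```text
clock: 5.18
tcp_pos: [0.5497, 0.2406, 0.2008]
orientation: [3.126, 0.311, -0.002]
contact_force: [0.2, -0.2, -0.3]
grip_width: 0.0259
gripper_force: 0.0
```

Call:
arm_command(
  plan="0 0 0 0; 0 0 0 0; 0 0 0 0; 0 0 0 0",
  hand=1,
)

```text
clock: 5.68
tcp_pos: [0.5503, 0.2416, 0.2023]
orientation: [-3.125, -0.312, -0.002]
contact_force: [-1.3, 1.9, 3.6]
grip_width: -0.0002
gripper_force: 2.2
```

Call:
arm_command(
  plan="0 0.006 0 0; 0 0.006 0 0; 0 0 0 0; 0 0 0 0",
)

```text
clock: 6.18
tcp_pos: [0.5523, 0.2282, 0.2011]
orientation: [3.125, 0.31, -0.002]
contact_force: [0.3, -0.0, -0.0]
grip_width: 0.0001
gripper_force: 0.0
```

Run:
```python
from h import *
ims=[]
tc=r.get_obs()['tcp_pos']
for n,(u,v,w) in(('top',(120,210,100)),('side',(205,310,80))):
    p,d=eyes.grab_frame(n); ims.append(cv2.resize(np.clip(p[v:v+w,u:u+w,::-1]*2.5,0,255).astype(np.uint8),(400,400),interpolation=cv2.INTER_CUBIC))
    print(n,(proj(n,tc+[0,0,-.014])-[u,v])*400/w)
cv2.imwrite('pics/g3.png',np.hstack(ims)); print(state())
```

```text
top [167.19784859 236.74313648]
side [302.20400793 147.83032558]
{'clock': np.float64(6.275), 'joints': array([-0.1302,  0.411 , -0.4773,  1.7393,  0.214 ,  1.0436, -2.0544]), 'tcp_pos': array([0.5523, 0.2289, 0.2013]), 'orientation': array([ 3.1259e+00,  3.1110e-01, -8.0000e-04]), 'contact_force': array([ 0.4472, -0.3319,  0.354 ]), 'grip_width': np.float64(0.0001)}
```

View pics/g3.png

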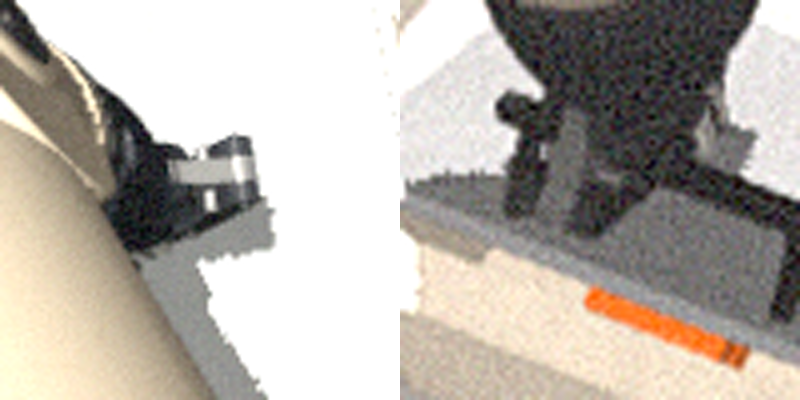

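Run:
```python
from h import *
tc=r.get_obs()['tcp_pos']; e=np.array([.98,.198]); f=np.array([.198,-.98])
for n in('side','top'):
    p,d=eyes.grab_frame(n); np.savez(f'pics/{n}g.npz',p=p,d=d); P=cloud(n,d).reshape(-1,3); c=p.reshape(-1,3)
    a=(P[:,:2]-tc[:2])@e; b=(P[:,:2]-tc[:2])@f; z=P[:,2]; mx=c.max(1)
    for a0 in(-.055,-.04,-.025,-.01,.005,.02,.035,.05,.06):
        k=(abs(a-a0)<.006)&(abs(b)<.075)&(z>.12)&(z<.26)&(mx<48)
        print(n,a0,k.sum(),'dark: b %s z %s'%(np.percentile(b[k],[2,50,98]).round(3),np.percentile(z[k],[2,50,98]).round(3)) if k.sum() else '')
    k=(abs(a)<.09)&(abs(b)<.08)&(z>.12)&(z<.2)&(mx>=48)
    A=np.c_[b[k],np.ones(k.sum())]; s=np.linalg.lstsq(A,z[k],rcond=None)[0]; print('panel z=',s)
```

```text
side -0.055 110 dark: b [-0.043 -0.016  0.01 ] z [0.137 0.182 0.214]
side -0.04 140 dark: b [-0.042 -0.02  -0.009] z [0.155 0.202 0.215]
side -0.025 123 dark: b [-0.044 -0.018 -0.008] z [0.155 0.187 0.215]
side -0.01 192 dark: b [-0.043 -0.015  0.007] z [0.157 0.213 0.259]
side 0.005 93 dark: b [-0.044 -0.02   0.027] z [0.122 0.168 0.212]
side 0.02 41 dark: b [-0.046 -0.034 -0.013] z [0.159 0.179 0.189]
side 0.035 13 dark: b [-0.045 -0.043 -0.019] z [0.184 0.188 0.212]
side 0.05 105 dark: b [-0.045 -0.023 -0.011] z [0.183 0.205 0.215]
side 0.06 50 dark: b [-0.045 -0.026 -0.012] z [0.169 0.189 0.215]
panel z= [-0.38037983  0.15201488]
top -0.055 0 
top -0.04 0 
top -0.025 0 
top -0.01 45 dark: b [-0.009  0.007  0.017] z [0.211 0.231 0.259]
top 0.005 4 dark: b [-0.007  0.003  0.008] z [0.144 0.144 0.154]
top 0.02 3 dark: b [0.019 0.021 0.025] z [0.122 0.124 0.13 ]
top 0.035 1 dark: b [0.003 0.003 0.003] z [0.144 0.144 0.144]
top 0.05 1 dark: b [-0.01 -0.01 -0.01] z [0.156 0.156 0.156]
top 0.06 1 dark: b [-0.01 -0.01 -0.01] z [0.156 0.156 0.156]
panel z= [-0.90057849  0.14637577]
```

Call:
arm_command(
  plan="0 -0.004 0 0; 0 0 0 0; 0 0 0 0",
)

```text
clock: 6.75
tcp_pos: [0.5516, 0.2331, 0.2016]
orientation: [-3.126, -0.312, 0.0]
contact_force: [0.3, 0.5, 0.8]
grip_width: -0.0001
gripper_force: 0.0
```

Call:
arm_command(
  plan="0 -0.004 0 0; 0 0 0 0; 0 0 0 0",
)

```text
clock: 7.12
tcp_pos: [0.5508, 0.2372, 0.2017]
orientation: [-3.126, -0.312, -0.0]
contact_force: [0.5, 0.4, 0.8]
grip_width: 0.0001
gripper_force: 0.1
```

Call:
arm_command(
  plan="0 -0.004 0 0; 0 0 0 0; 0 0 0 0",
)

```text
clock: 7.5
tcp_pos: [0.55, 0.241, 0.2016]
orientation: [-3.126, -0.312, -0.0]
contact_force: [-0.3, 0.8, -0.1]
grip_width: 0.0004
gripper_force: 0.2
```

Run:
```python
from h import *
tc=np.array([.5523,.2289,.2013]); e=np.array([.98,.198,0]); f=np.array([.198,-.98,0])
Z=np.load('pics/sideg.npz'); P=cloud('side',Z['d'])-tc
Q=np.stack([P@e,P@f,P[...,2]],-1)
for u,v in((229,348),(228,332),(235,335),(240,335),(240,345),(245,340),(245,347),(245,353),(250,340),(253,348),(256,343),(260,340),(263,345),(268,336),(272,338),(278,350)):
    print((u,v),Z['p'][v,u],(Q[v,u]*1000).round(1))
Z=np.load('pics/topg.npz'); P=cloud('top',Z['d'])-tc
Q=np.stack([P@e,P@f,P[...,2]],-1)
print('top')
for u,v in((165,252),(172,252),(178,252),(181,255),(181,248),(160,262),(165,262),(155,265),(170,260),(150,265)):
    print((u,v),Z['p'][v,u],(Q[v,u]*1000).round(1))
```

```text
(229, 348) [28 25 30] [ 10.  -58.2 107. ]
(228, 332) [22 28 17] [ 53.4 -16.7  12.6]
(235, 335) [10 19 13] [  6.3 -42.4 121.3]
(240, 335) [38 41 39] [  0.7 -39.4 119.1]
(240, 345) [44 45 41] [ -2.9 -49.8 110.4]
(245, 340) [27 23 22] [ -3.9 -39.4 103.1]
(245, 347) [33 31 27] [ -6.  -46.4  94.8]
(245, 353) [10 21 15] [-12.1 -55.6 103.4]
(250, 340) [23 23 25] [ -0.3 -28.6  67.7]
(253, 348) [22 22 19] [-11.4 -39.1  74.6]
(256, 343) [18 15 16] [-11.5 -30.4  72.2]
(260, 340) [23 25 19] [ -4.1 -14.3  31. ]
(263, 345) [29 34 27] [ -6.8 -15.   11.5]
(268, 336) [36 36 34] [-10.4  -1.7  21.5]
(272, 338) [48 43 45] [  5.8  22.8 -75.7]
(278, 350) [21 18 18] [-32.1 -13.9  12.6]
top
(165, 252) [75 74 70] [  0.5  39.7 116.5]
(172, 252) [76 75 72] [ -0.4  48.4 110.7]
(178, 252) [124 124 117] [ -1.1  55.7 105.1]
(181, 255) [41 43 42] [ -5.9  58.9 103.2]
(181, 248) [44 44 46] [  4.2  60.5 102.9]
(160, 262) [10 12 13] [-12.1  30.2 115.7]
(165, 262) [15 16 17] [-5.  26.8 69.8]
(155, 265) [11  7 11] [-21.2  31.  150.4]
(170, 260) [47 48 46] [-8.6 40.5 96.5]
(150, 265) [13 18 14] [-23.9  29.8 172.2]
```

Run:
```python
from h import *
tc=r.get_obs()['tcp_pos']; e=np.array([.98,.198,0]); f=np.array([.198,-.98,0])
p,d=eyes.grab_frame('side'); P=cloud('side',d)-tc
Q=np.stack([P@e,P@f,P[...,2]],-1)*1000
mx=p.max(-1)
for a0 in(-50,-40,-30,45,50):
    k=(abs(Q[...,0]-a0)<4)&(mx<45)&(abs(Q[...,2]-8)<10)&(abs(Q[...,1])<25); print(a0,k.sum(),np.median(Q[k],0).round(1),np.percentile(Q[k],98,axis=0).round(1),np.percentile(Q[k],2,axis=0).round(1))
k=(abs(Q[...,0])<14)&(abs(Q[...,1])<20)&(Q[...,2]>-25)&(Q[...,2]<60)
for u,v in np.argwhere(k)[::12]: print((v,u),p[u,v],Q[u,v].round())
ims=cv2.resize(np.clip(p[310:390,205:285,::-1]*3.,0,255).astype(np.uint8),(560,560),interpolation=cv2.INTER_CUBIC); cv2.imwrite('pics/g4.png',ims)
print((proj('side',tc+[0,0,-.014])-[205,310])*7,(proj('side',tc+[0,0,.03])-[205,310])*7,(proj('side',tc+[0,0,.10])-[205,310])*7)
```

```text
-50 47 [-49.   -5.8  10.1] [-46.3   1.   12.4] [-53.6 -17.3  -0.7]
-40 48 [-40.7  -5.4  10.1] [-36.2   1.3  14.2] [-43.9 -13.8  -0.5]
-30 37 [-29.9  -4.4  10.3] [-26.5   1.8  12.3] [-33.6  -8.9   7.2]
  return _methods._mean(a, axis=axis, dtype=dtype,
  ret = um.true_divide(
Traceback (most recent call last):
IndexError: index -1 is out of bounds for axis 0 with size 0
```

Call:
arm_command(
  plan="0 0.008 0 0; 0 0.008 0 0; 0 0 0.01 0; 0 0 0.01 0; 0 0 0 0; 0 0 0 0",
)

```text
clock: 8.3
tcp_pos: [0.553, 0.2249, 0.1812]
orientation: [3.125, 0.311, -0.001]
contact_force: [-0.0, -1.1, -0.5]
grip_width: -0.0001
gripper_force: 0.6
```

Call:
arm_command(
  plan="0 0 0.005 0; 0 0 0.005 0; 0 0 0 0",
)

```text
clock: 8.68
tcp_pos: [0.5529, 0.2252, 0.1711]
orientation: [3.126, 0.312, -0.001]
contact_force: [0.0, -0.5, -0.8]
grip_width: 0.0
gripper_force: 0.2
```

Call:
arm_command(
  plan="0 -0.005 0 0; 0 0 0 0; 0 0 0 0",
)

```text
clock: 9.05
tcp_pos: [0.5524, 0.2288, 0.1714]
orientation: [3.125, 0.31, -0.001]
contact_force: [0.3, -5.5, -0.0]
grip_width: -0.0002
gripper_force: 2.6
```

Run:
```python
from h import *
tc=r.get_obs()['tcp_pos']; e=np.array([.98,.198,0]); f=np.array([.198,-.98,0])
p,d=eyes.grab_frame('side'); P=cloud('side',d)-tc
Q=np.stack([P@e,P@f,P[...,2]],-1)*1000
mx=p.max(-1)
for a0 in(-50,-40,-30):
    k=(abs(Q[...,0]-a0)<4)&(mx<45)&(abs(Q[...,2]-35)<15)&(abs(Q[...,1])<30)
    if k.any(): print(a0,k.sum(),np.median(Q[k],0).round(1),np.percentile(Q[k],98,axis=0).round(1))
print(tc,r.get_obs()['contact_force'])
ims=cv2.resize(np.clip(p[310:390,205:285,::-1]*3.,0,255).astype(np.uint8),(560,560),interpolation=cv2.INTER_CUBIC); cv2.imwrite('pics/g4.png',ims)
for h in(-.014,.03,.1): print((proj('side',tc+[0,0,h])-[205,310])*7)
```

```text
-50 48 [-48.7 -21.8  37.2] [-46.2 -14.8  40.1]
-40 41 [-40.7 -21.5  36.7] [-36.4 -15.   39.8]
-30 35 [-29.6 -20.5  37.8] [-26.2 -15.   39.7]
[0.55238481 0.2287978  0.17135206] [ 2.14426192 -5.84270131 -1.8741799 ]
[436.33329386 247.84865167]
[413.67808515 188.93598907]
[372.5476379   81.95672213]
```

View pics/g4.png

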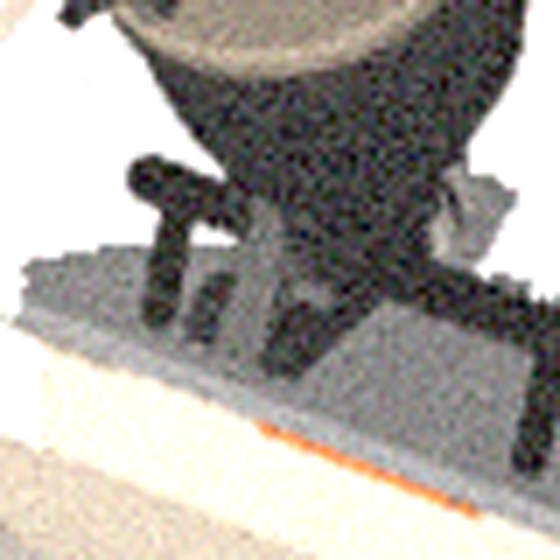

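Call:
arm_command(
  plan="0 0.006 0 0; 0 0 -0.03 0; 0 0 -0.03 0; 0 -0.013 0 0; 0 -0.012 0 0; 0 0 0 0; 0 0 0.02 0; 0 0 0.015 0; 0 0 0.01 0; 0 0 0 0",
  hand=0.4,
)

```text
clock: 10.35
tcp_pos: [0.548, 0.2483, 0.1855]
orientation: [3.125, 0.311, -0.003]
contact_force: [1.0, -0.1, 0.4]
grip_width: 0.0253
gripper_force: 0.0
```

Call:
arm_command(
  plan="0 0 0 0; 0 0 0 0; 0 0 0 0; 0 0 0 0",
  hand=1,
)

```text
clock: 10.85
tcp_pos: [0.5489, 0.2477, 0.187]
orientation: [3.125, 0.31, 0.001]
contact_force: [-0.2, -4.3, 3.1]
grip_width: 0.0089
gripper_force: 39.4
```

Run:
```python
import numpy as np
t=np.linspace(-.614,.716,14); F=182.2*np.sin(t);H=182.2*np.cos(t)
print(np.c_[np.diff(F),-np.diff(H)].round(1).tolist(), F[-1]-F[0])
```

```text
[[15.8, -9.9], [16.7, -8.3], [17.4, -6.5], [18.0, -4.7], [18.4, -2.9], [18.6, -1.0], [18.6, 0.9], [18.4, 2.8], [18.0, 4.7], [17.5, 6.5], [16.7, 8.3], [15.8, 9.9], [14.7, 11.5]] 224.563985663356
```

Call:
arm_command(
  plan="0 0.016 -0.01 0; 0 0.017 -0.008 0; 0 0.017 -0.0065 0; 0 0.018 -0.0045 0; 0 0.018 -0.003 0; 0 0.019 -0.001 0; 0 0 0 0",
)

```text
clock: 11.72
tcp_pos: [0.5709, 0.1442, 0.223]
orientation: [-3.126, -0.307, -0.007]
contact_force: [-1.4, -1.1, 9.7]
grip_width: 0.0093
gripper_force: 42.0
```

Call:
arm_command(
  plan="0 0.018 0.001 0; 0 0.018 0.003 0; 0 0.018 0.005 0; 0 0.017 0.0065 0; 0 0.017 0.0085 0; 0 0.016 0.01 0; 0 0 0 0; 0 0 0 0",
)

```text
clock: 12.72
tcp_pos: [0.5927, 0.0408, 0.188]
orientation: [3.124, 0.306, 0.01]
contact_force: [6.6, -3.1, 4.0]
grip_width: 0.0093
gripper_force: 43.9
```

Call:
arm_command(
  plan="0 0 0 0; 0 0 0 0; 0 0 -0.02 0; 0 0 -0.03 0; 0 0 -0.03 0; 0 0 0 0",
  hand=0.4,
)

```text
clock: 13.48
tcp_pos: [0.5904, 0.0446, 0.268]
orientation: [-3.125, -0.312, -0.005]
contact_force: [0.0, -0.5, 0.6]
grip_width: 0.0258
gripper_force: 0.0
```

Call:
arm_command(
  plan="0 -0.025 0 0; 0 -0.025 0 0; 0 -0.025 0 0; 0 0 0 0; 0 0 0.03 0; 0 0 0.03 0; 0 0 0.005 0; 0 0 0 0",
  hand=1,
)

```text
clock: 14.48
tcp_pos: [0.575, 0.1167, 0.2007]
orientation: [3.126, 0.31, -0.001]
contact_force: [-0.9, 0.6, 0.6]
grip_width: -0.0002
gripper_force: 0.0
```

Run:
```python
from h import *
p,d=eyes.grab_frame('top'); q,_=eyes.grab_frame('side')
cv2.imwrite('pics/f1.png',np.hstack([cv2.resize(x[...,::-1],(400,400)) for x in (p[170:370,80:280],q[230:430,150:350])])); print(state())
tc=r.get_obs()['tcp_pos']
print((proj('top',tc+[0,0,-.014])-[80,170])*2,(proj('side',tc+[0,0,-.014])-[150,230])*2+[400,0])
```

```text
{'clock': np.float64(14.575), 'joints': array([ 0.047 ,  0.3884, -0.4534,  1.7664,  0.1951,  1.0295, -1.8506]), 'tcp_pos': array([0.5757, 0.1172, 0.2018]), 'orientation': array([-3.126e+00, -3.106e-01, -2.700e-03]), 'contact_force': array([0.0978, 0.1991, 0.0837]), 'grip_width': np.float64(0.0001)}
[298.17667173 169.29591909] [686.05199471  99.77106124]
```

View pics/f1.png

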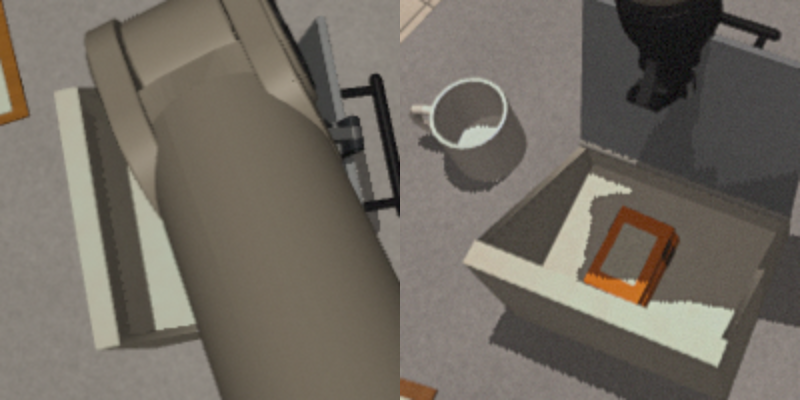

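Call:
arm_command(
  plan="0 0.017 0 0; 0 0.013 0.007 0; 0 0.013 0.007 0; 0 0.013 0.01 0; 0 0.013 0.0105 0; 0 0.011 0.012 0; 0 0.01 0.013 0; 0 0.008 0.0145 0; 0 0.008 0.0145 0; 0 0.005 0.013 0; 0 0 0 0",
)

```text
clock: 15.95
tcp_pos: [0.5958, 0.0079, 0.0976]
orientation: [3.126, 0.31, -0.004]
contact_force: [-0.6, -0.0, -0.2]
grip_width: -0.0
gripper_force: 0.0
```

Call:
arm_command(
  plan="0 0.003 0.008 0; 0 0 0 0; 0 0 0 0",
)

```text
clock: 16.32
tcp_pos: [0.5975, 0.0057, 0.0914]
orientation: [-3.126, -0.312, -0.001]
contact_force: [0.0, -0.4, -0.1]
grip_width: -0.0
gripper_force: 0.0
```

Call:
arm_command(
  plan="0 0 0.006 0; 0 0 0.006 0; 0 0 0.003 0; 0 0 0 0; 0 0 0 0",
)

```text
clock: 16.95
tcp_pos: [0.5973, 0.0056, 0.076]
orientation: [-3.126, -0.311, 0.0]
contact_force: [0.2, -0.0, -1.1]
grip_width: -0.0
gripper_force: 0.0
```

```bash
cat >> h.py <<'E'
HN=np.array([.569,.142,.058]); E=np.array([.98,.198,0]); F=np.array([.198,-.98,0])
def flap(n='side'):
    p,d=eyes.grab_frame(n); P=cloud(n,d)-HN; a,b,z=P@E,P@F,P[...,2]
    mx=p.max(-1).astype(int); s=mx-p.min(-1)
    k=(abs(a)<.1)&(b>.03)&(b<.22)&(z>-.02)&(z<.2)&(mx>25)&(s<18)
    ang=np.arctan2(b[k],z[k]); h,e=np.histogram(ang,np.arange(-.5,2,.05)); i=h.argmax(); m=abs(ang-e[i]-.025)<.08
    return p,d,np.median(ang[m]),m.sum()
E
python3 - <<'E'
from h import *
for n in('side','top'):
    p,d,a,c=flap(n); print(n,a,c)
cv2.imwrite('pics/f2.png',np.hstack([p[170:370,80:280,::-1]]*1))
P=cloud('side',eyes.grab_frame('side')[1])-HN
Q=np.stack([P@E,P@F,P[...,2]],-1)
for a0 in(-.09,.09):
    k=(abs(Q[...,0]-a0)<.012)&(Q[...,1]>0)&(Q[...,1]<.25)
    for b0 in np.arange(.01,.24,.02):
        m=k&(abs(Q[...,1]-b0)<.006); print(a0,b0.round(2),m.sum(),np.percentile(Q[m][:,2],[10,50,90]).round(3) if m.any() else '')
E
```

```text
side 1.3633128738661378 6304
top 1.3530827528448155 2680
-0.09 0.01 77 [0.003 0.005 0.008]
-0.09 0.03 85 [0.005 0.009 0.011]
-0.09 0.05 84 [0.009 0.013 0.015]
-0.09 0.07 80 [0.013 0.015 0.018]
-0.09 0.09 79 [0.015 0.019 0.021]
-0.09 0.11 854 [0.398 0.446 0.471]
-0.09 0.13 375 [0.026 0.492 0.503]
-0.09 0.15 233 [0.028 0.5   0.514]
-0.09 0.17 109 [-0.057  0.033  0.509]
-0.09 0.19 31 [-0.06   0.033  0.036]
-0.09 0.21 12 [-0.06  -0.059 -0.057]
-0.09 0.23 12 [-0.061 -0.059 -0.057]
0.09 0.01 76 [0.003 0.006 0.008]
0.09 0.03 68 [0.007 0.01  0.012]
0.09 0.05 67 [0.01  0.012 0.015]
0.09 0.07 72 [0.014 0.016 0.019]
0.09 0.09 66 [0.018 0.019 0.022]
0.09 0.11 69 [0.02  0.023 0.026]
0.09 0.13 61 [0.024 0.026 0.029]
0.09 0.15 62 [0.028 0.03  0.033]
0.09 0.17 62 [0.031 0.033 0.035]
0.09 0.19 1 [0.032 0.032 0.032]
0.09 0.21 0 
0.09 0.23 0
```

Call:
arm_command(
  plan="0 0 -0.05 0; 0 0 -0.05 0; 0 0 -0.05 -9.8; 0 0 -0.02 -9.8; 0 0 0 -9.8; 0 0 0 -9.8; 0 0 0 -9.8; 0 0 0 -9.8; 0 0 0 -9.8; 0 0 0 -10; -0.04 -0.02 0 0; -0.04 -0.02 0 0; -0.04 -0.02 0 0; -0.04 -0.02 0 0; -0.04 -0.02 0 0; -0.04 -0.02 0 0; -0.04 -0.02 0 0; -0.04 -0.02 0 0; 0 0 0 0; 0 0 0 0",
  hand=-0.8,
)

```text
clock: 19.6
tcp_pos: [0.4375, -0.3138, 0.2462]
orientation: [-2.222, -2.221, -0.001]
contact_force: [0.6, 0.2, -0.2]
grip_width: 0.0768
gripper_force: 0.0
```

Run:
```python
from h import *
print(state())
for n in('side','top'):
    p,d,a,c=flap(n); print(n,'flap',a+.85,c)
    h=cv2.cvtColor(p,cv2.COLOR_RGB2HSV); P=cloud(n,d)
    m=(h[...,0]>3)&(h[...,0]<25)&(h[...,1]>140)&(h[...,2]>25)&(P[...,1]>.12)&(P[...,1]<.34)&(P[...,0]>.43)&(P[...,0]<.68)&(P[...,2]>.046)&(P[...,2]<.058)
    print(m.sum(),rect(P[m]),np.median(P[m][:,2]))
    cv2.imwrite(f'pics/{n}p.png',p[...,::-1]); np.savez(f'pics/{n}p.npz',p=p,d=d)
ims=[]
for n,(u,v,w) in(('top',(100,200,140)),('side',(180,280,140))):
    p=cv2.imread(f'pics/{n}p.png'); ims.append(cv2.resize(np.clip(p[v:v+w,u:u+w]*1.5,0,255).astype(np.uint8),(400,400),interpolation=cv2.INTER_CUBIC))
cv2.imwrite('pics/p1.png',np.hstack(ims))
```

```text
{'clock': np.float64(19.6), 'joints': array([ 1.0019,  0.2823, -0.5937,  1.82  ,  0.1759,  1.0919,  0.3448]), 'tcp_pos': array([ 0.4375, -0.3138,  0.2462]), 'orientation': array([-2.2217e+00, -2.2211e+00, -8.0000e-04]), 'contact_force': array([ 0.6396,  0.2078, -0.1572]), 'grip_width': np.float64(0.0768)}
side flap 2.215348079643931 6988
718 (array([574.3, 229.4]), array([56.9, 79.5]), 9.69) 0.051680509072537406
top flap 2.221544149463782 8812
738 (array([573.1, 227.2]), array([57.6, 80.6]), 9.89) 0.051140623854213585
```

View pics/p1.png

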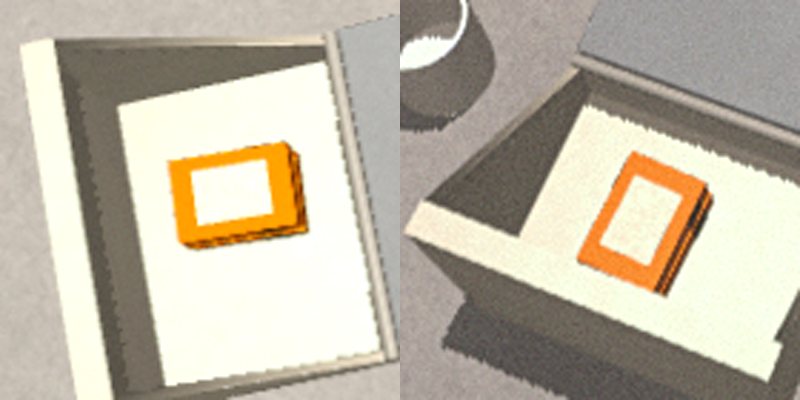

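Call:
arm_command(
  plan="-0.001 -0.004 0.06 0; 0 0 0.06 0; 0 0 0.05 0; 0 0 0.03 0; 0 0 0.016 0; 0 0 0 0; 0 0 0 0",
)

```text
clock: 20.58
tcp_pos: [0.4344, -0.3157, 0.0314]
orientation: [2.22, 2.22, 0.001]
contact_force: [0.7, 0.0, -0.2]
grip_width: 0.0771
gripper_force: 0.0
```

Call:
arm_command(
  plan="0 0 0.006 0; 0 0 0 0; 0 0 0 0",
)

```text
clock: 20.95
tcp_pos: [0.4333, -0.3155, 0.0244]
orientation: [2.222, 2.22, -0.0]
contact_force: [0.6, -0.1, -0.2]
grip_width: 0.0767
gripper_force: 0.0
```

Call:
arm_command(
  plan="0 0 0.006 0; 0 0 0 0; 0 0 0 0",
)

```text
clock: 21.32
tcp_pos: [0.4332, -0.3153, 0.018]
orientation: [-2.222, -2.221, 0.0]
contact_force: [0.1, 0.4, 0.6]
grip_width: 0.0769
gripper_force: 0.0
```

Call:
arm_command(
  plan="0 0 0.006 0; 0 0 0 0; 0 0 0 0",
)

```text
clock: 21.7
tcp_pos: [0.4332, -0.3153, 0.012]
orientation: [-2.222, -2.221, -0.0]
contact_force: [-0.0, -0.2, -0.2]
grip_width: 0.0769
gripper_force: 0.0
```

Call:
arm_command(
  plan="0 0 0.006 0; 0 0 0 0; 0 0 0 0",
)

```text
clock: 22.08
tcp_pos: [0.4332, -0.3153, 0.006]
orientation: [-2.222, -2.221, 0.0]
contact_force: [-0.6, -0.6, -0.4]
grip_width: 0.0767
gripper_force: 0.0
```

Run:
```python
from h import *
print(state()); tc=r.get_obs()['tcp_pos']
ims=[]
for n in('top','side'):
    p,d=eyes.grab_frame(n); q=proj(n,tc).astype(int); u,v=q-40; ims.append(cv2.resize(np.clip(p[v:v+80,u:u+80,::-1]*2.,0,255).astype(np.uint8),(400,400),interpolation=cv2.INTER_CUBIC))
    for k in(-.014,0,.049): print(n,(proj(n,tc+[0,0,k])-[u,v])*5)
cv2.imwrite('pics/c1.png',np.hstack(ims))
```

```text
{'clock': np.float64(22.075), 'joints': array([ 0.8722,  0.5971, -0.4553,  2.0121,  0.4348,  0.6272,  0.1273]), 'tcp_pos': array([ 0.4332, -0.3153,  0.006 ]), 'orientation': array([-2.2218, -2.2208,  0.    ]), 'contact_force': array([-0.5544, -0.5776, -0.3507]), 'grip_width': np.float64(0.0767)}
top [193.69407345 201.01382406]
top [203.21007413 200.99312143]
top [238.45270456 200.90570569]
side [195.79745048 217.21867831]
side [202.27930925 200.61315952]
side [226.10428636 139.56745135]
```

View pics/c1.png

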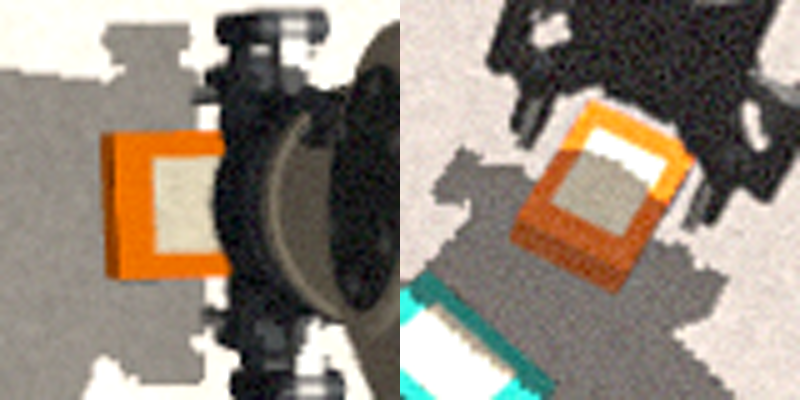

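Call:
arm_command(
  plan="0 0 0.006 0; 0 0 0.006 0; 0 0 0 0; 0 0 0 0",
)

```text
clock: 22.68
tcp_pos: [0.4332, -0.3153, -0.006]
orientation: [-2.222, -2.221, -0.0]
contact_force: [0.3, 0.1, 0.2]
grip_width: 0.0765
gripper_force: 0.0
```

Call:
arm_command(
  plan="0 0 0.004 0; 0 0 0 0; 0 0 0 0",
)

```text
clock: 23.05
tcp_pos: [0.4332, -0.3154, -0.0099]
orientation: [2.222, 2.221, -0.0]
contact_force: [-0.2, 0.3, 0.6]
grip_width: 0.0771
gripper_force: 0.0
```

Call:
arm_command(
  plan="0 0 0 0; 0 0 0 0; 0 0 0 0; 0 0 0 0",
  hand=1,
  grip_force=30,
)

```text
clock: 23.55
tcp_pos: [0.4333, -0.3155, -0.0096]
orientation: [2.222, 2.221, -0.0]
contact_force: [-0.6, 1.3, 5.2]
grip_width: 0.0557
gripper_force: 32.5
```

Call:
arm_command(
  plan="0 0 -0.01 0; 0 0 -0.03 0; 0 0 -0.05 0; 0 0 -0.05 0; 0 0 -0.04 0; 0.02 0.005 0 0; 0.04 0.01 0 0; 0.05 0.015 0 0; 0.05 0.015 0 0; 0.05 0.015 0 0; 0.05 0.015 0 0; 0.05 0.015 0 0; 0.05 0.015 0 0; 0.05 0.01 0 0; 0.05 0.01 0 0; 0.04 0.01 0 0; 0.03 0.005 0 0; 0.01 0 0 0; 0 0 0 -9.8; 0 0 0 0",
)

```text
clock: 26.05
tcp_pos: [0.5727, 0.2235, 0.1691]
orientation: [-2.026, -2.4, 0.003]
contact_force: [0.4, -1.1, -1.2]
grip_width: 0.0554
gripper_force: 32.4
```

Call:
arm_command(
  plan="0 0 0 0; 0 0 0 0",
)

```text
clock: 26.3
tcp_pos: [0.5735, 0.2239, 0.17]
orientation: [2.027, 2.4, -0.0]
contact_force: [-0.8, -1.3, -1.9]
grip_width: 0.0553
gripper_force: 32.4
```

Call:
arm_command(
  plan="0.004 0.001 0 0; 0 0 0.03 0; 0 0 0.04 0; 0 0 0.03 0; 0 0 0.015 0; 0 0 0 0; 0 0 0 0",
)

```text
clock: 27.18
tcp_pos: [0.5747, 0.2294, 0.0564]
orientation: [2.024, 2.402, 0.003]
contact_force: [0.6, 0.1, -0.4]
grip_width: 0.0552
gripper_force: 32.3
```

Run:
```python
from h import *
print(state())
for n in('side','top'):
    p,d=eyes.grab_frame(n); h=cv2.cvtColor(p,cv2.COLOR_RGB2HSV); P=cloud(n,d)
    for lo,hi in((.078,.096),(.046,.058)):
        m=(h[...,0]>3)&(h[...,0]<25)&(h[...,1]>140)&(h[...,2]>20)&(P[...,1]>.12)&(P[...,1]<.34)&(P[...,0]>.43)&(P[...,0]<.68)&(P[...,2]>lo)&(P[...,2]<hi)
        if m.sum()>10: print(n,m.sum(),rect(P[m]),np.median(P[m][:,2]))
```

```text
{'clock': np.float64(27.175), 'joints': array([-1.0000e-04,  6.6940e-01, -6.6390e-01,  1.7862e+00,  5.2510e-01,
        8.6770e-01, -7.3750e-01]), 'tcp_pos': array([0.5747, 0.2294, 0.0564]), 'orientation': array([2.0238, 2.4019, 0.0031]), 'contact_force': array([ 0.5672,  0.1183, -0.3843]), 'grip_width': np.float64(0.0552)}
side 437 (array([568.3, 229. ]), array([67.8, 80.7]), 9.57) 0.0876406329743088
side 66 (array([555.1, 239.3]), array([91.9, 43.8]), 65.58) 0.05150874936436539
top 18 (array([603.6, 194.8]), array([11.1,  5.3]), 46.76) 0.08800298167282161
```

Call:
arm_command(
  plan="0 -0.001 0.006 0; 0 0 0.004 0; 0 0 0 0; 0 0 0 0",
)

```text
clock: 27.78
tcp_pos: [0.5728, 0.2286, 0.0451]
orientation: [-2.024, -2.403, 0.0]
contact_force: [0.7, -0.2, -0.5]
grip_width: 0.0552
gripper_force: 32.3
```

Call:
arm_command(
  plan="0 0 0.002 0; 0 0 0.001 0; 0 0 0 0; 0 0 0 0",
)

```text
clock: 28.28
tcp_pos: [0.5728, 0.2285, 0.0424]
orientation: [2.024, 2.402, -0.0]
contact_force: [-1.7, -0.1, 4.9]
grip_width: 0.0555
gripper_force: 33.0
```

Call:
arm_command(
  plan="0 0 0 0; 0 0 0 0; 0 0 0 0; 0 0 0 0",
  hand=-0.7,
)

```text
clock: 28.78
tcp_pos: [0.5729, 0.2285, 0.042]
orientation: [-2.024, -2.403, -0.0]
contact_force: [-0.4, 0.2, 0.5]
grip_width: 0.0726
gripper_force: 0.0
```

Call:
arm_command(
  plan="0 0 -0.02 0; 0 0 -0.04 0; 0 0 -0.06 0; 0 0 -0.05 0; 0 0 0 0",
)

```text
clock: 29.4
tcp_pos: [0.5751, 0.2306, 0.2184]
orientation: [2.021, 2.399, 0.014]
contact_force: [-0.3, -0.0, -0.9]
grip_width: 0.0728
gripper_force: 0.0
```

Call:
arm_command(
  plan="-0.045 -0.002 0 0; -0.045 -0.002 0 0; -0.045 -0.002 0 0; -0.045 -0.002 0 0; -0.045 -0.002 0 0; -0.045 -0.002 0 0; -0.04 -0.002 0 -1.8; 0 0 0 0; 0 0 0 0",
  hand=1,
)

```text
clock: 30.52
tcp_pos: [0.6112, -0.0786, 0.212]
orientation: [-1.985, -2.434, -0.001]
contact_force: [0.7, 0.3, 0.1]
grip_width: -0.0001
gripper_force: 0.0
```

Run:
```python
from h import *
s=r.get_obs(); tc=s['tcp_pos']; print(state()); print('a,F',(tc-HN)@E,(tc-HN)@F)
for n in('side','top'):
    p,d=eyes.grab_frame(n); h=cv2.cvtColor(p,cv2.COLOR_RGB2HSV); P=cloud(n,d)
    for lo,hi in((.068,.082),):
        m=(h[...,0]>3)&(h[...,0]<25)&(h[...,1]>140)&(h[...,2]>20)&(P[...,1]>.12)&(P[...,1]<.34)&(P[...,0]>.43)&(P[...,0]<.68)&(P[...,2]>lo)&(P[...,2]<hi)
        if m.sum()>10: print(n,m.sum(),rect(P[m]),np.median(P[m][:,2]))
    cv2.imwrite(f'pics/{n}q.png',p[...,::-1])
    Q=P-HN; a,b,z=Q@E,Q@F,Q[...,2]; m=(abs(a)<.1)&(b>.1)&(b<.3)&(z>.02)&(z<.045); print(n,'flap front edge',np.percentile(b[m],[95,99]) if m.any() else '')
```

```text
{'clock': np.float64(30.525), 'joints': array([ 0.5532,  0.4819, -0.716 ,  1.6725,  0.3442,  1.1179, -0.0569]), 'tcp_pos': array([ 0.6112, -0.0786,  0.212 ]), 'orientation': array([-1.9852e+00, -2.4338e+00, -5.0000e-04]), 'contact_force': array([0.7377, 0.2635, 0.0664]), 'grip_width': np.float64(-0.0001)}
a,F -0.0022803503148056473 0.22452921495089712
side 788 (array([572.8, 229.6]), array([56.8, 80.4]), 10.1) 0.07361175469331704
side flap front edge [0.18097828 0.18473979]
top 772 (array([571.8, 226.7]), array([57. , 80.9]), 9.77) 0.07313160849958611
top flap front edge [0.18365019 0.18703735]
```

Call:
arm_command(
  plan="0 0 0.05 0; 0 0 0.06 0; 0 0 0.05 0; 0 0 0.02 0; 0 0 0 0; 0.01 0 0 0; 0.008 0 0 0; 0 0 0 0; 0 0 0 0",
)

```text
clock: 31.75
tcp_pos: [0.6083, -0.0619, 0.0327]
orientation: [1.986, 2.433, 0.0]
contact_force: [0.2, -0.1, -0.5]
grip_width: 0.0003
gripper_force: 0.0
```

Call:
arm_command(
  plan="0.004 0 0 0; 0 0 0 0; 0 0 0 0",
)

```text
clock: 32.12
tcp_pos: [0.6072, -0.0579, 0.032]
orientation: [-1.986, -2.434, 0.0]
contact_force: [-0.4, -0.2, 0.9]
grip_width: 0.0
gripper_force: 0.0
```

Call:
arm_command(
  plan="0.004 0 0 0; 0 0 0 0; 0 0 0 0",
)

```text
clock: 32.5
tcp_pos: [0.6067, -0.0563, 0.032]
orientation: [1.987, 2.431, -0.003]
contact_force: [0.9, -4.8, -0.6]
grip_width: -0.0001
gripper_force: 0.0
```

Call:
arm_command(
  plan="0.004 0 0 0; 0.001 0 -0.008 0; 0.001 0 -0.008 0; 0.001 0 -0.008 0; 0 0 0 0",
)

```text
clock: 33.12
tcp_pos: [0.6051, -0.0531, 0.0563]
orientation: [1.989, 2.427, -0.009]
contact_force: [0.9, -11.5, 0.7]
grip_width: -0.0002
gripper_force: 5.7
```

Run:
```python
from h import *
for n in('side','top'): print(n,flap(n)[2:])
tc=r.get_obs()['tcp_pos'];print(tc,(tc-HN)@F)
```

```text
side (np.float64(1.235114215367442), np.int64(7726))
top (np.float64(1.241419879061581), np.int64(7970))
[ 0.60511516 -0.05310237  0.05609445] 0.1983511240367698
```

Run:
```python
import numpy as np
t=np.linspace(1.49,-.634,19); F=182.2*np.sin(t);H=182.2*np.cos(t)
print((np.c_[-np.diff(F),-np.diff(H)]).round(1).tolist())
```

```text
[[3.0, -21.3], [5.5, -20.8], [7.9, -20.0], [10.2, -18.9], [12.3, -17.6], [14.3, -16.0], [16.1, -14.2], [17.7, -12.2], [19.0, -10.1], [20.0, -7.8], [20.8, -5.3], [21.3, -2.8], [21.5, -0.3], [21.4, 2.2], [21.0, 4.7], [20.3, 7.1], [19.3, 9.5], [18.0, 11.7]]
```

Call:
arm_command(
  plan="0.002 0 -0.011 0; 0.002 0 -0.01 0; 0.003 0 -0.01 0; 0.003 0 -0.01 0; 0.004 0 -0.01 0; 0.004 0 -0.01 0; 0.005 0 -0.009 0; 0.005 0 -0.009 0; 0 0 0 0",
)

```text
clock: 34.35
tcp_pos: [0.6, -0.0283, 0.1365]
orientation: [1.989, 2.422, -0.013]
contact_force: [-2.3, -18.0, 10.7]
grip_width: -0.0003
gripper_force: 8.6
```

Run:
```python
from h import *
for n in('side','top'): print(n,flap(n)[2:])
tc=r.get_obs()['tcp_pos'];print(tc,(tc-HN)@F)
```

```text
side (np.float64(0.7817805939909286), np.int64(8226))
top (np.float64(0.7905625004222445), np.int64(6250))
[ 0.59997667 -0.02839331  0.13621721] 0.1731188262389753
```

Call:
arm_command(
  plan="0.006 0 -0.009 0; 0.006 0 -0.009 0; 0.007 0 -0.008 0; 0.007 0 -0.008 0; 0.008 0 -0.007 0; 0.008 0 -0.007 0; 0.009 0 -0.006 0; 0.009 0 -0.006 0; 0.009 0 -0.005 0; 0.01 0 -0.005 0; 0 0 0 0",
)

```text
clock: 35.83
tcp_pos: [0.5845, 0.0571, 0.2065]
orientation: [1.985, 2.431, 0.001]
contact_force: [0.6, -3.1, 2.9]
grip_width: -0.0
gripper_force: 1.7
```

Run:
```python
from h import *
for n in('side','top'): print(n,flap(n)[2:])
tc=r.get_obs()['tcp_pos'];print(tc,(tc-HN)@F)
```

```text
side (np.float64(0.1743613993651008), np.int64(387))
top (np.float64(0.17340699390822673), np.int64(72))
[0.58393617 0.05695486 0.20530563] 0.08630160200970845
```

Call:
arm_command(
  plan="0.01 0 -0.004 0; 0.01 0 -0.004 0; 0.0105 0 -0.003 0; 0.0105 0 -0.002 0; 0.0105 0 -0.001 0; 0.0105 0 -0.001 0; 0.0105 0 0 0; 0.0105 0 0 0; 0.0105 0 0.001 0; 0.0105 0 0.001 0; 0.0105 0 0.002 0; 0.0105 0 0.003 0; 0.01 0 0.003 0; 0.01 0 0.004 0; 0.01 0 0.005 0; 0 0 0 0",
)

```text
clock: 37.92
tcp_pos: [0.552, 0.2111, 0.2008]
orientation: [-1.983, -2.435, -0.001]
contact_force: [0.0, -0.4, 0.4]
grip_width: 0.0002
gripper_force: 0.0
```

Call:
arm_command(
  plan="0.006 0 0.004 0; 0.006 0 0.004 0; 0.005 0 0.004 0; 0 0 0 0; 0 0 0 0",
)

```text
clock: 38.55
tcp_pos: [0.549, 0.2264, 0.1891]
orientation: [-1.986, -2.434, -0.0]
contact_force: [-0.2, 0.5, 0.1]
grip_width: -0.0001
gripper_force: 0.0
```

Call:
arm_command(
  plan="0.004 0 0.002 0; 0 0 0 0; 0 0 0 0",
)

```text
clock: 38.92
tcp_pos: [0.5482, 0.2302, 0.1871]
orientation: [-1.986, -2.434, 0.0]
contact_force: [-0.6, -0.1, -0.2]
grip_width: 0.0
gripper_force: 0.2
```

Call:
arm_command(
  plan="0.003 0 0 0; 0 0 0 0; 0 0 0 0",
)

```text
clock: 39.3
tcp_pos: [0.5481, 0.2308, 0.1869]
orientation: [1.987, 2.431, -0.004]
contact_force: [-0.0, -6.2, 1.1]
grip_width: 0.0001
gripper_force: 2.9
```

Call:
arm_command(
  plan="0.003 0 0 0; 0 0 0 0; 0 0 0 0",
)

```text
clock: 39.67
tcp_pos: [0.5481, 0.2309, 0.1869]
orientation: [1.988, 2.427, -0.01]
contact_force: [-0.3, -11.5, 4.1]
grip_width: -0.0002
gripper_force: 6.0
```

Call:
arm_command(
  plan="-0.01 0 0 0; -0.02 0 0 0; -0.02 0 -0.02 0; -0.04 0 -0.05 0; -0.05 0 -0.03 0; -0.05 -0.03 0 0; -0.05 -0.03 0 0; -0.05 -0.03 0 0; -0.05 -0.02 0 0; 0 0 0 0; 0 0 0 0",
)

```text
clock: 41.05
tcp_pos: [0.5073, -0.1181, 0.286]
orientation: [1.987, 2.434, 0.001]
contact_force: [-0.3, 0.7, -1.6]
grip_width: 0.0001
gripper_force: 0.0
```

Run:
```python
from h import *
for n in('side','top'):
    p,d=eyes.grab_frame(n); P=cloud(n,d)-HN; a,b,z=P@E,P@F,P[...,2]; mx=p.max(-1).astype(int)
    k=(abs(a)<.095)&(b<-.01)&(b>-.15)&(mx>48)&(mx<135)&(z>.0)&(z<.14)&(mx-p.min(-1)<18)
    q=np.c_[b[k],z[k]]
    for _ in range(3):
        c=np.median(q,0) if _==0 else q.mean(0); v=np.linalg.svd(q-c,full_matrices=False)[2]; q=q[abs((q-c)@v[1])<.004]
    t=np.arctan(abs(v[0][0]/v[0][1])); print(n,len(q),'lean',t,'flap',.85-t)
    k=(abs(a)<.056)&(mx<45)&(b<-.08)&(b>-.13)&(z>.135); print('bar top z',np.percentile(z[k]+.058,[50,90]).round(4),k.sum())
    h=cv2.cvtColor(p,cv2.COLOR_RGB2HSV); W=P+HN
    m=(h[...,0]>3)&(h[...,0]<25)&(h[...,1]>140)&(h[...,2]>20)&(W[...,1]>.12)&(W[...,1]<.34)&(W[...,0]>.43)&(W[...,0]<.68)&(W[...,2]>.045)
    print('orange',m.sum(),np.percentile(W[m][:,2],[5,50,95]).round(3) if m.any() else '', W[m][:,:2].max(0).round(4) if m.any() else '')
    Z=np.load(f'pics/{n}0.npz')['p'].astype(int)
    D=abs(Z-p).sum(-1)>90
    for nm,bx in(('mug',(170,128,215,190)),('can',(385,140,430,192)),('tape',(415,225,470,275))) if n=='top' else (): print(nm,D[bx[1]:bx[3],bx[0]:bx[2]].sum())
print(state())
```

```text
side 5740 lean 0.8524564478988413 flap -0.002456447898841363
bar top z [0.209  0.2111] 523
orange 2 [0.053 0.056 0.06 ] [0.5911 0.2727]
top 8778 lean 0.851159332894139 flap -0.0011593328941390535
bar top z [0.2084 0.2107] 458
orange 0  
mug 0
can 0
tape 1229
{'clock': np.float64(41.15), 'joints': array([ 0.7364,  0.2359, -0.7339,  1.7999,  0.1702,  1.1699,  0.1538]), 'tcp_pos': array([ 0.5076, -0.1167,  0.2861]), 'orientation': array([-1.9833e+00, -2.4364e+00, -1.2000e-03]), 'contact_force': array([0.3772, 0.6569, 0.4626]), 'grip_width': np.float64(-0.0001)}
```

```bash
python3 -c "
from h import *
print(ticket.hand_in())"
```

```text
the job is handed in; nothing more can be done
None
```

I lowered the flap fully, set the carton on the pile about 1.5 mm off centre and under 0.5° out of line, then pushed the flap back to its stop (measured about 0 rad) and handed the job in at about 41 s. The pile could not be seen once the flap was shut, the tape roll was hidden by the arm in the last check, and the hand-in returned no verdict.

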